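# Refit the drill chuck in the spindle taper

## Task

The bench drill's spindle stands upright in its service stand: take the drill chuck out of the wooden block and fit its tapered shank into the spindle. The flat tang at the end of the shank must first find the drive slot hidden deep in the bore, so rest it there lightly and feel for the slot by turning; then tap or press the chuck fully home, until its shoulder is down on the spindle nose and the taper holds it by friction alone. Leave the chuck upright and released, and the other things on the bench where they are.

Things in the scene. Friction and masses are not known exactly. Their poses are not given: they have to be found in the camera images.
- chuck_mid (a point): Loose drill chuck, 0.22 to 0.34 kg: dark round steel sleeve with black ribs, 35 mm across, tapered shank below. Point on its axis, half-way up the sleeve: grip here. z up; the sleeve spans 16.5 mm below to 16.5 mm above; the flat top (20 mm wide) is 27 mm above. Two upright white marks at +x and -x on the sleeve show the tang's width direction. A half turn makes no difference.
- chuck_shoulder (a point): Centre of the chuck's shoulder, the flat 33 mm wide underside of its hub, 23 mm below chuck_mid, axes as there. The shank starts here and reaches 42 mm down: a taper of 21.8 mm diameter at the shoulder, 16.4 mm at 27 mm lower, then the tang.
- tang_tip (a point): Lower end of the chuck's flat tang, 65 mm below chuck_mid, axes as there. The tang is 15 mm long, 14 mm wide along x and 6 mm thick along y.
- rack_top (a point): Fixed wooden block, 100 x 60 x 50 mm, long side along its x. Point: centre of the mouth of its middle hole (27 mm wide, right through) on the block's top; at the start the chuck hangs upright in it, shoulder on the wood. z up; lift the chuck 45 mm to clear it.
- spindle_nose (a point): Fixed spindle: bright steel tube, 39 mm across, in a round grey stand with a 90 mm flange. Point: centre of its open mouth in the plane of the rim, 70 mm above the worktop, z up. The bore is 29 mm wide at the rim, lined with four sprung leaves with a sloping lead-in. x runs through the two white ticks on the stand. Home: the shoulder on this rim, a hard stop.
- slot_top (a point): In the bore, 28 mm below the rim: top of two steel cheeks with the drive slot between, 8.4 mm wide. The slot's direction is NOT this point's: it lies anywhere within 0.7 rad either side of the x axis. Tang on the cheeks: shoulder 11 to 14 mm above the rim. Tang within about 0.1 rad of the slot: it drops in, and from about 6 mm above the rim the leaves grip; the push grows to 10 to 20 N at home.
- jar_red: Loose small white jar with a red lid, 54 mm across, 39 mm high; bystander. Origin under its centre.
- solder_reel: Loose blue reel of solder on its flange, 48 mm across, 28 mm high; bystander. Origin under its centre.
- driver_blue: Loose precision screwdriver, black with a blue ring, 16 x 151 x 15 mm, lying along its y; bystander. Origin under its centre.
- tape_green: Loose roll of green tape lying flat, 54 mm across, 19 mm high; bystander. Origin under its centre.
Not all that is in view belongs to the job. Leave any blue look-alike of the part that bears chuck_mid alone.

How it is judged:
By the outcome, as a careful person would: the job done as asked, in the order asked, and still so for the second after the job is handed in, with the robot touching nothing.
It also fails if it takes over 58 s, if anything falls off the work surface, if the arm or the gripper's body presses on something with over 40 N, if the wrist force passes 120 N, or if a joint passes its speed limit or range.

## Robot

A 7-joint arm with a two-finger parallel gripper is mounted at the origin on a cart in front of the work surface, level with it; the furniture and walls round the work are solid. World frame = base frame: x ahead of the robot, y to its left, z up, the work surface at z = 0. Lengths are in mm, angles in rad, forces in N, time in s.
With the tool pointing down it reaches from about 400 to 900 mm from the base axis. Payload 5.6 kg.
Tool frame: the origin (TCP) lies at the very end of the fingers, on their centre line; the grasp point (between the pads) lies manip.tcp_to_grasp behind it (manip.tcp_to_grasp is the distance from the TCP to the grasp point, in mm); z points along the fingers, y is the line along which they close (so a half turn about z gives the same grasp; the last joint's range is limited). The gripper opens to 92 mm and grips with 3 to 60 N. Pads are 20 mm wide; open, the fingers measure 128 mm over their backs; the gripper's body (75 mm by 189 mm) begins 69 mm behind the grasp point.
Start: joints at [-1.355, 0.468, -0.012, 1.603, 0.006, 1.071, -0.056], TCP at [166.39, 628.35, 214.592] pointing down, gripper open.
Joint ranges: [-2.53, 2.53], [-0.31, 2.02], [-1.57, 1.55], [0.28, 2.44], [-1.29, 4.43], [0.15, 1.84], [-2.92, 2.92]. Speed limits (rad/s): [2.57, 2.57, 3.14, 3.14, 3.14, 3.14, 3.14].

## Interface

Orientations are given as a unit quaternion [x, y, z, w].
In Python, from workcell import manip gives the robot as it stands.
- The arm moves only by the tool send_rows, never from a script. Its argument "steps" is a list of rows, each an object of numbers: "jaw": the finger opening in m, from 0 to 0.0919; "tx", "ty", "tz": the shift along the world's x, y, z in m; "yaw": the turn about the world's z in rad. In form: [{"jaw": .., "tx": .., "ty": .., "tz": .., "yaw": ..}, ...]. A call has 1 to 8 rows; each row is the pose to reach, as a shift and turn from the pose commanded when the call began; what a row does not reach only later rows make up. A row lasts 1/8 s, in which the tool goes at most 62.5 mm and 10.7 degrees, less where a joint would pass 70% of its speed; a pose out of reach is approached as far as the arm can. A call with a gripper value outside its range is refused whole. The fingers move at their own pace and stop on an object; "squeeze" is the grip in N (left out, the last holds). Time passes only in rows, so rows that repeat a pose let the fingers close. It gives the time, the measured TCP pose, the force, the opening and the grip force at its end, in the units of the state.
- manip.sense(): the state, without advancing time (a new reading comes with each control period).
- manip.snapshot(name): name is "scene" or "top" or "wrist"; returns the picture (384x512x3 uint8, red, green, blue); there is no depth.
- manip.calibration(name): a dict with "mtx" (3x3 intrinsics, pixels), "world_from_camera" (4x4, takes a point from camera to world coordinates); the wrist camera has in their place "mount" (4x4, takes a point from camera to tool coordinates, whose origin is the TCP and whose axes are the flange's). Camera axes: x right, y up, looking along -z (the intrinsics and any distortion apply to the point x, -y, -z); pixel columns grow to the right and rows downward; lengths in mm; the calibration is good to about 2 mm. A picture is of the moment at which its call begins: read the wrist's pose just before it. calibration takes no time and is no camera call.
- manip.finish_job(): hands the job in; it is judged then, once.
Trained networks look in the newest picture that a camera, given by its name, has taken for a name from the list of things; names that differ only in an ending like _2 or _b are one class to them, and where a whole thing is asked for, a point or a joint stands for the part that bears it (a point fixed in the world has none). Each returns a list of dicts, best first, with "score" (0 to 1); they miss things now and then, are a little off and sometimes report something else, mostly with a low value. They report only what shows in the picture. A call takes as long as a camera call. They do not tell look-alikes from the thing itself.
- manip.masks_of(camera, name): "mask" (384x512 bool, what is visible of it).
- manip.pinpoint(camera, name): "point" ([x, y, z] in mm, in world coordinates, good to about 4 mm: a listed point, or the origin of a listed thing).
The state is a dict: "t": time; "joint_pos": joint angles; "qvel": joint speeds; "joint_torque": joint torques, N m; "ee_pos": TCP position; "tool_rot": TCP orientation; "contact_force": force on the tool from outside, world axes, zero at the start; "torque": the same for the moment, N m; "width": finger opening in mm; "grasp_force": force on a finger pad.
Only numpy, scipy, OpenCV 4.12 (cv2) and the standard library are available. Lean on these libraries where they do the work, as an engineer would, in place of code of your own. Each camera call takes 0.05 s, during which the arm holds its last target. There are 200 camera calls.

## Working session

There is one attempt and no reset: what is moved stays moved. The work goes in short steps, Python scripts to look and compute and a tool call to move; the robot and the scene stay as the last step left them, time stands still between calls to the robot, and variables do not carry over. Pictures are saved under pics/ and viewed, at most 10 in all, crops included, and the job is handed in when it is done.

Besides the shell and the picture viewer there is one more tool, called after ">>>" by a JSON object that holds its "method" and its "body", one argument or row to a line. send_rows: Moves the arm, as the interface text tells. Its arguments: {"type":"object","properties":{"steps":{"type":"array"},"squeeze":{"type":"number"}},"required":["steps"]}

```bash
mkdir -p pics
cat > h.py <<'E'
from workcell import manip
import numpy as np, cv2
def snap(c,f):
    im=manip.snapshot(c); cv2.imwrite('pics/'+f,im[:,:,::-1]); return im
def cal(c):
    k=manip.calibration(c); return np.array(k['mtx']),np.array(k['world_from_camera'])
def pix(c,u,v,z):
    K,T=cal(c); d=np.linalg.inv(K)@[u,v,1]; d=T[:3,:3]@[d[0],-d[1],-d[2]]; o=T[:3,3]; return o+d*(z-o[2])/d[2]
def proj(c,p):
    K,T=cal(c); q=np.linalg.inv(T)@np.r_[p,1]; w=K@[q[0],-q[1],-q[2]]; return w[:2]/w[2]
E
python3 - <<'E'
from h import *
s=manip.sense(); print(s['t'],s['ee_pos'],s['tool_rot'],s['width'],manip.tcp_to_grasp)
print(manip.calibration('top').keys(), manip.calibration('wrist'))
a=snap('top','a.png'); b=snap('scene','b.png')
cv2.imwrite('pics/ab.png',np.vstack([a,b])[:,:,::-1]) 
for c in('top','scene'):
  print(c, cal(c)[1][:3,3])
  for n in('chuck_mid','rack_top','spindle_nose','jar_red','solder_reel','driver_blue','tape_green'):
    r=manip.pinpoint(c,n)
    for x in r[:3]: print(n,round(x['score'],2),np.round(x['point'],1),np.round(proj(c,x['point'])))
E
```

```text
0.0 [166.28781421 627.76114184 213.63924621] [ 1.29092837e-01  9.91632110e-01 -8.91171737e-04 -5.77721476e-05] 91.80708491046903 18.700000000000003
dict_keys(['mtx', 'world_from_camera']) {'mtx': array([[301.15917421,   0.        , 250.25947466],
       [  0.        , 301.15917421, 189.2824618 ],
       [  0.        ,   0.        ,   1.        ]]), 'mount': array([[-5.55987406e-05,  9.70205155e-01,  2.42284861e-01,
         6.98720244e+01],
       [ 9.99999512e-01, -1.85048239e-04,  9.70483534e-04,
         7.84457831e-01],
       [ 9.86402514e-04,  2.42284797e-01, -9.70204671e-01,
        -1.71279090e+02],
       [ 0.00000000e+00,  0.00000000e+00,  0.00000000e+00,
         1.00000000e+00]])}
top [ 272.6983397    11.96667486 1215.66377057]
chuck_mid 0.68 [426.1 117.7  66.8] [219. 211.]
chuck_mid 0.59 [428.4 319.3  69.3] [133. 208.]
chuck_mid 0.56 [ 528.2 -137.2   70.4] [328. 171.]
rack_top 0.7 [477.4 219.   52.3] [178. 190.]
spindle_nose 0.63 [ 529.  -140.    68.9] [329. 171.]
jar_red 0.89 [660.1 271.9  -3.7] [165. 123.]
solder_reel 0.91 [ 659.1 -106.8   -0.8] [312. 127.]
driver_blue 0.8 [362.7 -84.1   1.1] [302. 242.]
tape_green 0.86 [ 485.7 -267.7    1.3] [376. 195.]
scene [  51.1473608  -595.39355362  452.39029766]
chuck_mid 0.68 [480.4 218.9  71.3] [201. 170.]
chuck_mid 0.67 [427.2 319.4  70.4] [169. 165.]
chuck_mid 0.65 [428.7 119.3  65.8] [203. 189.]
rack_top 0.85 [476.  224.1  51.1] [200. 177.]
spindle_nose 0.64 [ 528.1 -141.5   73.6] [304. 214.]
jar_red 0.46 [478.8 219.3   4.4] [203. 192.]
jar_red 0.41 [ 489.3 -264.1    2.4] [333. 277.]
solder_reel 0.57 [ 662.5 -103.1   -0.7] [330. 216.]
driver_blue 0.76 [361.2 -82.8  -1.4] [226. 259.]
tape_green 0.68 [ 492.  -265.1    2.8] [335. 276.]
```

View pics/a.png

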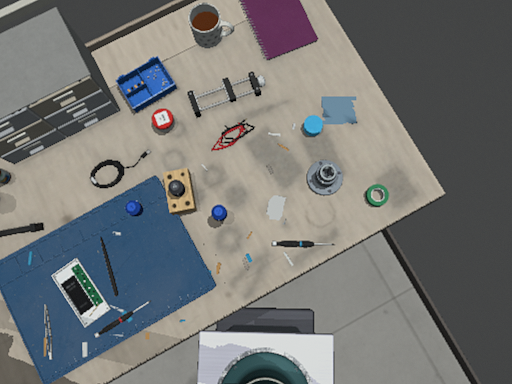

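View pics/b.png

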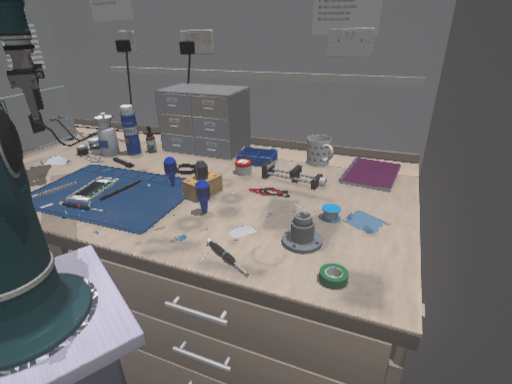

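The top view shows the chuck as the dark knob in the wooden block at about (177,187). The blue look-alikes are at (134,208) and (219,212), and the spindle is at (325,176). I'm moving over the chuck for a wrist view.

>>> {"method": "send_rows", "body": {
  "steps": [
    {"jaw": 0.09, "tx": 0.04, "ty": -0.05, "tz": 0, "yaw": 0},
    {"jaw": 0.09, "tx": 0.08, "ty": -0.1, "tz": 0, "yaw": 0},
    {"jaw": 0.09, "tx": 0.12, "ty": -0.15, "tz": 0, "yaw": 0},
    {"jaw": 0.09, "tx": 0.16, "ty": -0.2, "tz": 0, "yaw": 0},
    {"jaw": 0.09, "tx": 0.2, "ty": -0.25, "tz": 0, "yaw": 0},
    {"jaw": 0.09, "tx": 0.24, "ty": -0.3, "tz": 0, "yaw": 0},
    {"jaw": 0.09, "tx": 0.275, "ty": -0.35, "tz": 0, "yaw": 0},
    {"jaw": 0.09, "tx": 0.31, "ty": -0.4, "tz": 0, "yaw": 0}
  ]
}}

```text
t: 1.8
ee_pos: [473.9, 231.8, 215.0]
tool_rot: [0.129, 0.992, 0.0, 0.0]
contact_force: [1.1, 0.9, 0.7]
width: 89.7
grasp_force: 0.0
```

>>> {"method": "send_rows", "body": {
  "steps": [
    {"jaw": 0.09, "tx": 0, "ty": -0.008, "tz": 0, "yaw": 0},
    {"jaw": 0.09, "tx": 0, "ty": -0.008, "tz": 0, "yaw": 0},
    {"jaw": 0.09, "tx": 0, "ty": -0.008, "tz": 0, "yaw": 0}
  ]
}}

```text
t: 2.17
ee_pos: [471.9, 227.3, 214.6]
tool_rot: [0.128, 0.992, 0.0, -0.0]
contact_force: [-0.8, 0.3, -0.0]
width: 90.2
grasp_force: 0.0
```

```bash
cat >> h.py <<'E'
from scipy.spatial.transform import Rotation as R
def wcal():
    s=manip.sense(); k=manip.calibration('wrist'); T=np.eye(4); T[:3,:3]=R.from_quat(s['tool_rot']).as_matrix(); T[:3,3]=s['ee_pos']
    return np.array(k['mtx']),T@np.array(k['mount'])
_cal=cal
def cal(c): return wcal() if c=='wrist' else _cal(c)
E
python3 - <<'E'
from h import *
s=manip.sense(); print(s['t'],s['ee_pos'],s['tool_rot'],np.round(s['joint_pos'],2),np.round(s['qvel'],3))
a=snap('wrist','c.png')
for n in('chuck_mid','chuck_shoulder','rack_top'):
    for x in manip.pinpoint('wrist',n)[:3]: print(n,round(x['score'],2),np.round(x['point'],1),np.round(proj('wrist',x['point'])))
u,v=proj('wrist',[480,219,90]); u,v=int(u),int(v);print(u,v)
cv2.imwrite('pics/c2.png',cv2.resize(a[max(v-100,0):v+100,max(0,u-130):u+130],None,fx=3,fy=3,interpolation=cv2.INTER_CUBIC)[:,:,::-1])
E
```

```text
2.175 [471.8868872  227.3068942  214.62366685] [ 1.27580787e-01  9.91828102e-01  3.67741350e-04 -1.55611190e-04] [-0.68  0.25  0.19  1.92 -0.06  0.97  0.86] [-0.008  0.002  0.001 -0.001  0.002  0.001  0.001]
chuck_mid 0.93 [479.3 219.4  70.3] [245. 189.]
chuck_mid 0.78 [429.8 319.8  71.6] [327. 120.]
chuck_mid 0.76 [423.8 120.1  67.3] [141. 163.]
chuck_shoulder 0.94 [478.1 223.2  51. ] [248. 183.]
chuck_shoulder 0.72 [430.1 319.3  41.3] [320. 119.]
chuck_shoulder 0.61 [425.1 117.7  43. ] [147. 161.]
rack_top 0.58 [480.7 217.3  52.1] [244. 187.]
244 194
```

View pics/c2.png

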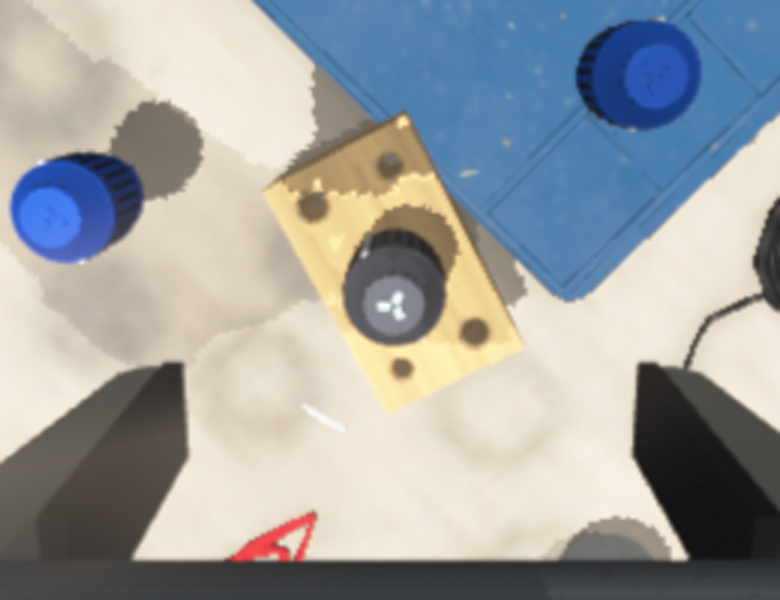

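Run:
```python
from h import *
a=cv2.imread('pics/c.png')
cv2.imwrite('pics/c3.png',cv2.resize(a[160:220,215:275],None,fx=10,fy=10,interpolation=cv2.INTER_CUBIC))
print(pix('wrist',245,195,100))
# predicted mark mid positions versus angle
c=np.array([479.5,219.5,0])
for d in range(90,271,10):
    t=np.radians(d); f=lambda z: (proj('wrist',c+[17.5*np.cos(t),17.5*np.sin(t),z])-[215,160])*10
    print(d,np.round(f(89)),np.round(f(60)))
```

```text
[478.08289869 220.29810238 100.        ]
90 [464. 295.] [455. 231.]
100 [454. 267.] [446. 206.]
110 [440. 242.] [433. 182.]
120 [421. 219.] [415. 162.]
130 [398. 200.] [394. 144.]
140 [372. 185.] [370. 130.]
150 [343. 175.] [344. 121.]
160 [313. 169.] [317. 116.]
170 [283. 169.] [289. 116.]
180 [253. 174.] [262. 120.]
190 [225. 184.] [236. 130.]
200 [198. 199.] [212. 143.]
210 [175. 218.] [191. 160.]
220 [156. 240.] [173. 181.]
230 [142. 265.] [160. 204.]
240 [132. 293.] [150. 230.]
250 [127. 321.] [146. 256.]
260 [127. 350.] [146. 283.]
270 [133. 379.] [151. 309.]
```

View pics/c3.png

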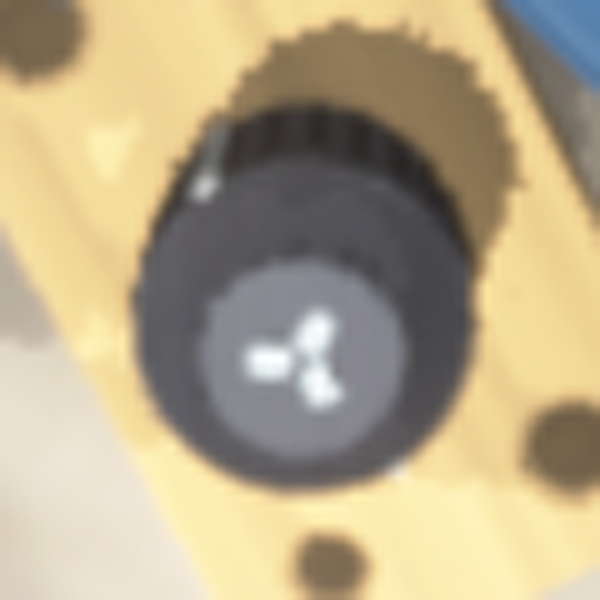

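Run:
```python
from h import *
p=pix('wrist',215+20.5,160+18.7,89.5);q=pix('wrist',215+39.8,160+47,89.5)
d=q-p; print(p,q,np.linalg.norm(d),(p+q)/2,np.degrees(np.arctan2(d[1],d[0])))
s=manip.sense();print(s['ee_pos'],R.from_quat(s['tool_rot']).as_euler('xyz'),proj('wrist',[*s['ee_pos'][:2],100]))
```

```text
[461.95373361 214.52531192  89.5       ] [495.68847153 225.84468871  89.5       ] 35.58315378923098 [478.82110257 220.18500032  89.5       ] 18.54869766805343
[472.22267329 226.63967026 214.54308277] [ 3.14143800e+00 -1.77578536e-04  2.88499359e+00] [249.72395989 187.80764483]
```

The white marks put the tang direction at 18.5°. The chuck centre is at (478.8, 220), and the marks are 35.6 mm apart against the given 35. Next is the descent and grip.

>>> {"method": "send_rows", "body": {
  "steps": [
    {"jaw": 0.09, "tx": 0.0065, "ty": -0.0065, "tz": -0.03, "yaw": 0},
    {"jaw": 0.09, "tx": 0.0065, "ty": -0.0065, "tz": -0.07, "yaw": 0},
    {"jaw": 0.09, "tx": 0.0065, "ty": -0.0065, "tz": -0.11, "yaw": 0},
    {"jaw": 0.09, "tx": 0.0065, "ty": -0.0065, "tz": -0.14, "yaw": 0},
    {"jaw": 0.09, "tx": 0.0065, "ty": -0.0065, "tz": -0.158, "yaw": 0},
    {"jaw": 0.09, "tx": 0.0065, "ty": -0.0065, "tz": -0.158, "yaw": 0},
    {"jaw": 0.09, "tx": 0.0065, "ty": -0.0065, "tz": -0.158, "yaw": 0}
  ]
}}

```text
t: 3.25
ee_pos: [480.1, 219.5, 57.6]
tool_rot: [0.129, 0.992, 0.001, 0.001]
contact_force: [0.2, 0.1, 1.1]
width: 90.3
grasp_force: 0.0
```

>>> {"method": "send_rows", "body": {
  "steps": [
    {"jaw": 0.02, "tx": 0, "ty": 0, "tz": 0, "yaw": 0},
    {"jaw": 0.02, "tx": 0, "ty": 0, "tz": 0, "yaw": 0},
    {"jaw": 0.02, "tx": 0, "ty": 0, "tz": 0, "yaw": 0},
    {"jaw": 0.02, "tx": 0, "ty": 0, "tz": 0, "yaw": 0},
    {"jaw": 0.02, "tx": 0, "ty": 0, "tz": 0, "yaw": 0},
    {"jaw": 0.02, "tx": 0, "ty": 0, "tz": 0, "yaw": 0}
  ],
  "squeeze": 30
}}

```text
t: 4.0
ee_pos: [479.4, 219.1, 56.6]
tool_rot: [0.129, 0.992, 0.0, 0.0]
contact_force: [0.3, 0.0, 1.0]
width: 34.8
grasp_force: 30.0
```

>>> {"method": "send_rows", "body": {
  "steps": [
    {"jaw": 0.02, "tx": 0, "ty": 0, "tz": 0.015, "yaw": 0},
    {"jaw": 0.02, "tx": 0, "ty": 0, "tz": 0.045, "yaw": 0},
    {"jaw": 0.02, "tx": 0, "ty": 0, "tz": 0.085, "yaw": 0},
    {"jaw": 0.02, "tx": 0, "ty": 0, "tz": 0.12, "yaw": 0},
    {"jaw": 0.02, "tx": 0.005, "ty": -0.03, "tz": 0.13, "yaw": 0},
    {"jaw": 0.02, "tx": 0.015, "ty": -0.08, "tz": 0.13, "yaw": 0},
    {"jaw": 0.02, "tx": 0.025, "ty": -0.13, "tz": 0.13, "yaw": 0},
    {"jaw": 0.02, "tx": 0.035, "ty": -0.18, "tz": 0.13, "yaw": 0}
  ],
  "squeeze": 40
}}

```text
t: 5.0
ee_pos: [514.1, 37.4, 187.4]
tool_rot: [0.129, 0.992, 0.0, 0.0]
contact_force: [1.1, -0.2, -2.1]
width: 34.3
grasp_force: 40.0
```

>>> {"method": "send_rows", "body": {
  "steps": [
    {"jaw": 0.02, "tx": 0.005, "ty": -0.04, "tz": 0, "yaw": 0},
    {"jaw": 0.02, "tx": 0.01, "ty": -0.08, "tz": 0, "yaw": 0},
    {"jaw": 0.02, "tx": 0.01, "ty": -0.09, "tz": 0, "yaw": 0},
    {"jaw": 0.02, "tx": 0.01, "ty": -0.09, "tz": 0, "yaw": 0},
    {"jaw": 0.02, "tx": 0.01, "ty": -0.09, "tz": 0, "yaw": 0}
  ]
}}

```text
t: 5.62
ee_pos: [524.1, -49.4, 186.6]
tool_rot: [0.128, 0.992, 0.0, -0.0]
contact_force: [0.6, -0.0, -3.2]
width: 34.3
grasp_force: 40.0
```

Run:
```python
from h import *
s=manip.sense(); print(s['t'],s['ee_pos'],s['tool_rot'],np.round(s['joint_pos'],2),s['width'],s['contact_force'])
a=snap('wrist','d.png')
for n in('spindle_nose','chuck_mid','slot_top'):
    for x in manip.pinpoint('wrist',n)[:3]: print(n,round(x['score'],2),np.round(x['point'],1),np.round(proj('wrist',x['point'])))
u,v=proj('wrist',[528.5,-140.5,70]); u,v=int(u),int(v);print(u,v)
u0,v0=max(u-110,0),max(v-80,0); b=a[v0:v0+150,u0:u0+200]; print(u0,v0)
cv2.imwrite('pics/d2.png',cv2.resize(b,None,fx=4,fy=4,interpolation=cv2.INTER_CUBIC)[:,:,::-1])
```

```text
5.625 [524.14157999 -49.35101337 186.64352868] [ 1.28008980e-01  9.91772898e-01  4.32980889e-04 -1.78644691e-04] [-0.25  0.3   0.34  1.95 -0.12  0.92  1.46] 34.25609909804555 [ 0.62166849 -0.01010507 -3.212955  ]
spindle_nose 0.64 [ 528.3 -139.1   70.3] [164. 213.]
chuck_mid 0.93 [525.4 -49.4 201.6] [250. 244.]
chuck_mid 0.71 [425.1 118.4  69. ] [407.  33.]
slot_top 0.94 [ 528.4 -139.1   40.7] [172. 205.]
163 213
53 133
```

View pics/d2.png

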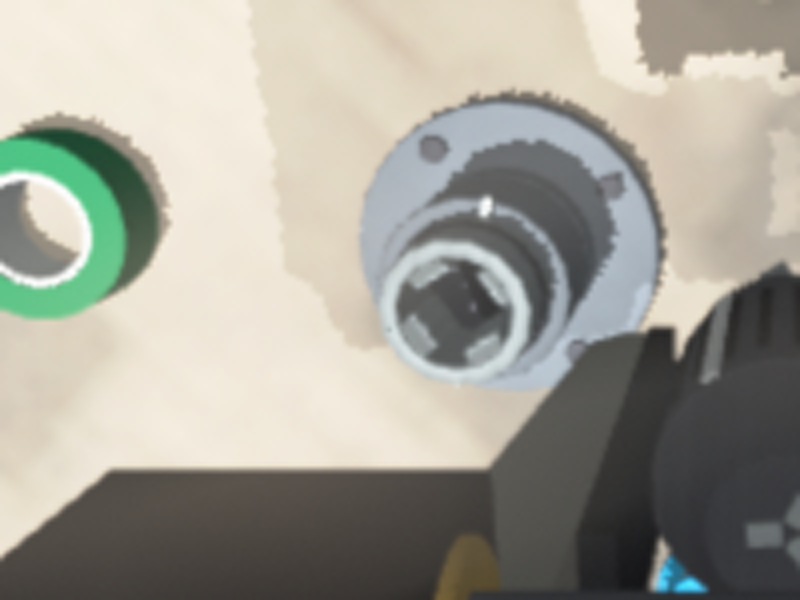

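Run:
```python
from h import *
f=lambda u,v,z: pix('wrist',u/4+53,v/4+133,z)
c=f(454,312,70);print('rim',c)
for z in(0,8,20,30,35,40,45,50,55,60,70):
    q=(proj('wrist',[*c[:2],z])-[53,133])*4; t=f(486,207,z)-[c[0],c[1],z]; print(z,q.round(),np.hypot(*t[:2]).round(1),np.degrees(np.arctan2(t[1],t[0])).round(1))
print(f(458,382,70)-c)
# edge-based rim centre via top camera too
im=cv2.imread('pics/d.png')[185:240,135:200]
l=cv2.createCLAHE(4,(2,2)).apply(cv2.cvtColor(im,cv2.COLOR_BGR2GRAY))
cv2.imwrite('pics/d3.png',cv2.resize(l,None,fx=10,fy=10,interpolation=cv2.INTER_CUBIC))
```

```text
rim [ 526.70335255 -136.91089623   70.        ]
0 [516. 241.] 13.6 -156.4
8 [510. 248.] 14.1 -167.8
20 [500. 258.] 15.7 177.3
30 [492. 268.] 17.7 167.5
35 [488. 273.] 18.9 163.4
40 [484. 278.] 20.1 159.8
45 [479. 283.] 21.4 156.7
50 [474. 289.] 22.8 153.9
55 [469. 294.] 24.2 151.5
60 [464. 300.] 25.7 149.3
70 [454. 312.] 28.7 145.6
[18.03037287 -4.98886023  0.        ]
```

View pics/d3.png

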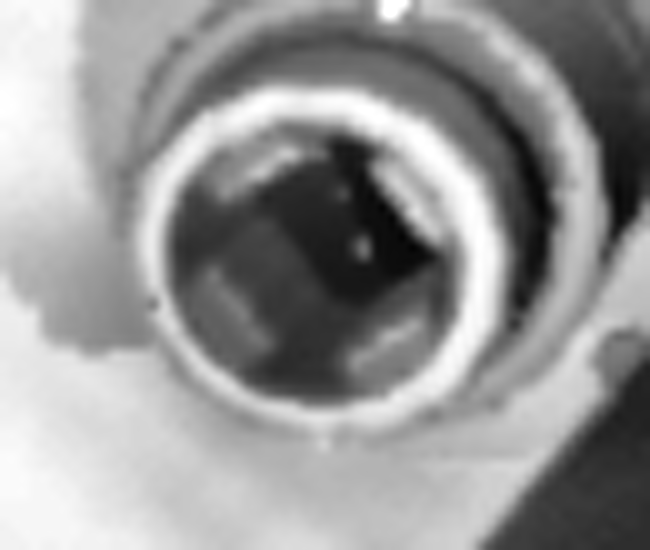

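>>> {"method": "send_rows", "body": {
  "steps": [
    {"jaw": 0.02, "tx": 0.015, "ty": -0.008, "tz": 0, "yaw": -0.15},
    {"jaw": 0.02, "tx": 0.03, "ty": -0.015, "tz": 0, "yaw": -0.3},
    {"jaw": 0.02, "tx": 0.045, "ty": -0.025, "tz": 0, "yaw": -0.45},
    {"jaw": 0.02, "tx": 0.06, "ty": -0.035, "tz": 0, "yaw": -0.6},
    {"jaw": 0.02, "tx": 0.076, "ty": -0.043, "tz": 0, "yaw": -0.75},
    {"jaw": 0.02, "tx": 0.076, "ty": -0.043, "tz": 0, "yaw": -0.75},
    {"jaw": 0.02, "tx": 0.076, "ty": -0.043, "tz": 0, "yaw": -0.75}
  ]
}}

```text
t: 6.7
ee_pos: [599.6, -93.2, 186.2]
tool_rot: [0.482, 0.876, -0.0, -0.001]
contact_force: [-0.7, -0.5, -4.1]
width: 34.1
grasp_force: 40.0
```

Run:
```python
from h import *
s=manip.sense(); print(s['t'],s['ee_pos'],R.from_quat(s['tool_rot']).as_euler('xyz')[2],np.round(s['joint_pos'],2),s['width'],s['contact_force'])
a=snap('wrist','e.png')
for n in('spindle_nose','chuck_mid','slot_top'):
    for x in manip.pinpoint('wrist',n)[:2]: print(n,round(x['score'],2),np.round(x['point'],1),np.round(proj('wrist',x['point'])))
u,v=proj('wrist',[528,-139,70]).astype(int); u0,v0=u-40,v-40; b=a[v0:v0+80,u0:u0+106]; print(u0,v0,proj('wrist',[528,-139,70]))
cv2.imwrite('pics/e2.png',cv2.resize(b,None,fx=7.5,fy=7.5,interpolation=cv2.INTER_CUBIC)[:,:,::-1])
```

```text
6.7 [599.62923011 -93.17107184 186.22112761] 2.135791170365298 [-0.27  0.45  0.49  1.77 -0.25  0.99  0.88] 34.116772426159365 [-0.68892216 -0.47125127 -4.08707968]
spindle_nose 0.89 [ 531.  -140.    69.2] [167. 190.]
chuck_mid 0.56 [597.3 -93.8 202. ] [248. 241.]
slot_top 0.94 [ 528.4 -137.9   41.1] [173. 180.]
124 147 [164.91285617 187.06158616]
```

View pics/e2.png

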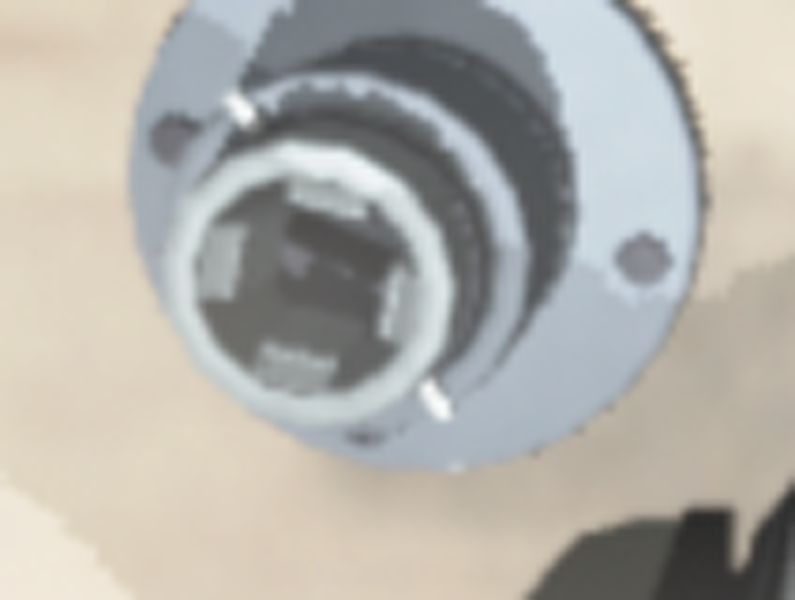

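Both ticks show here at crop (240,108) and (437,400). The rim centre is at crop (309,281).

Run:
```python
from h import *
f=lambda u,v,z: pix('wrist',u/7.5+124,v/7.5+147,z)
print(f(309,281,70))
for z in(40,45,50,55):
  a,b=f(240,108,z),f(437,400,z); print(z,(a+b)/2,np.degrees(np.arctan2(*(b-a)[1::-1])))
a,b=f(300,232,42),f(385,262,42);print('dark?',np.degrees(np.arctan2(*(b-a)[1::-1])))
```

```text
[ 526.99123448 -136.53549351   70.        ]
40 [ 525.39796777 -141.49891028   40.        ] -27.031137581392894
45 [ 525.97338119 -139.82413737   45.        ] -27.03113758139284
50 [ 526.54879461 -138.14936445   50.        ] -27.03113758139291
55 [ 527.12420803 -136.47459154   55.        ] -27.031137581392915
dark? 11.98865064721201
```

>>> {"method": "send_rows", "body": {
  "steps": [
    {"jaw": 0.02, "tx": -0.015, "ty": -0.01, "tz": 0, "yaw": 0.15},
    {"jaw": 0.02, "tx": -0.03, "ty": -0.02, "tz": 0, "yaw": 0.3},
    {"jaw": 0.02, "tx": -0.045, "ty": -0.03, "tz": 0, "yaw": 0.45},
    {"jaw": 0.02, "tx": -0.06, "ty": -0.04, "tz": 0, "yaw": 0.6},
    {"jaw": 0.02, "tx": -0.0718, "ty": -0.045, "tz": -0.02, "yaw": 0.74},
    {"jaw": 0.02, "tx": -0.0718, "ty": -0.045, "tz": -0.04, "yaw": 0.74},
    {"jaw": 0.02, "tx": -0.0718, "ty": -0.045, "tz": -0.055, "yaw": 0.74},
    {"jaw": 0.02, "tx": -0.0718, "ty": -0.045, "tz": -0.055, "yaw": 0.74}
  ]
}}

```text
t: 7.9
ee_pos: [527.8, -138.7, 130.7]
tool_rot: [0.134, 0.991, 0.0, -0.001]
contact_force: [-0.5, 0.1, -4.1]
width: 34.4
grasp_force: 40.0
```

Run:
```python
from h import *
s=manip.sense(); print(s['t'],s['ee_pos'],R.from_quat(s['tool_rot']).as_euler('xyz')[2],np.round(s['joint_pos'],2),s['width'],s['contact_force'],s['torque'])
a=snap('scene','f.png')
u,v=proj('scene',[528,-138,100]).astype(int); u0,v0=u-50,v-50; b=a[v0:v0+90,u0:u0+106]
cv2.imwrite('pics/f2.png',cv2.resize(b,None,fx=6,fy=6,interpolation=cv2.INTER_CUBIC)[:,:,::-1])
```

```text
7.9 [ 527.83560595 -138.71700668  130.69272181] 2.873106773094117 [-0.08  0.41  0.34  1.95 -0.18  0.82  1.66] 34.42119215108796 [-0.52561465  0.10799534 -4.06800636] [ 0.0178436   0.01776993 -0.01735731]
```

View pics/f2.png

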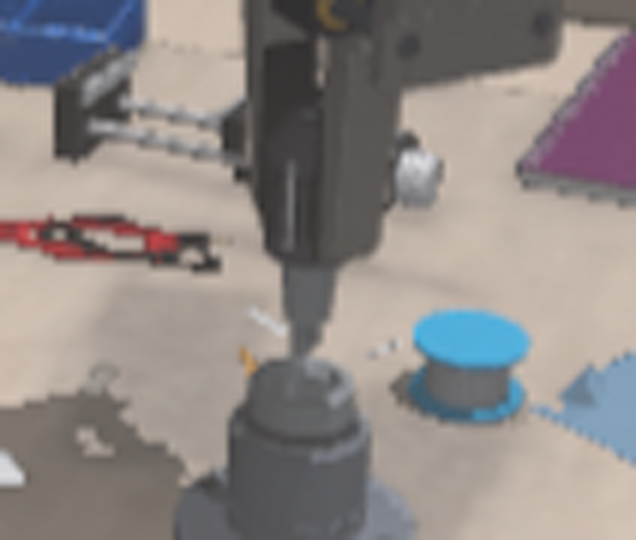

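The shank hangs centred over the bore, shank at crop x≈305 and spindle at x≈303. I'm lowering until it touches.

>>> {"method": "send_rows", "body": {
  "steps": [
    {"jaw": 0.02, "tx": 0, "ty": 0, "tz": -0.01, "yaw": 0},
    {"jaw": 0.02, "tx": 0, "ty": 0, "tz": -0.02, "yaw": 0},
    {"jaw": 0.02, "tx": 0, "ty": 0, "tz": -0.028, "yaw": 0},
    {"jaw": 0.02, "tx": 0, "ty": 0, "tz": -0.034, "yaw": 0},
    {"jaw": 0.02, "tx": 0, "ty": 0, "tz": -0.037, "yaw": 0},
    {"jaw": 0.02, "tx": 0, "ty": 0, "tz": -0.038, "yaw": 0},
    {"jaw": 0.02, "tx": 0, "ty": 0, "tz": -0.038, "yaw": 0}
  ]
}}

```text
t: 8.82
ee_pos: [528.4, -138.7, 93.6]
tool_rot: [0.134, 0.991, 0.0, -0.0]
contact_force: [-1.1, 1.4, -3.8]
width: 34.5
grasp_force: 40.0
```

>>> {"method": "send_rows", "body": {
  "steps": [
    {"jaw": 0.02, "tx": 0, "ty": 0, "tz": -0.001, "yaw": 0},
    {"jaw": 0.02, "tx": 0, "ty": 0, "tz": -0.002, "yaw": 0},
    {"jaw": 0.02, "tx": 0, "ty": 0, "tz": -0.003, "yaw": 0},
    {"jaw": 0.02, "tx": 0, "ty": 0, "tz": -0.0035, "yaw": 0},
    {"jaw": 0.02, "tx": 0, "ty": 0, "tz": -0.0035, "yaw": 0}
  ]
}}

```text
t: 9.45
ee_pos: [528.5, -138.6, 90.1]
tool_rot: [0.134, 0.991, 0.0, -0.0]
contact_force: [-0.6, 4.0, -0.8]
width: 34.3
grasp_force: 40.0
```

>>> {"method": "send_rows", "body": {
  "steps": [
    {"jaw": 0.02, "tx": 0, "ty": 0.001, "tz": 0, "yaw": 0},
    {"jaw": 0.02, "tx": 0, "ty": 0.001, "tz": -0.0005, "yaw": 0},
    {"jaw": 0.02, "tx": 0, "ty": 0.001, "tz": -0.0005, "yaw": 0}
  ]
}}

```text
t: 9.82
ee_pos: [528.5, -138.3, 89.6]
tool_rot: [0.134, 0.991, -0.0, 0.0]
contact_force: [-0.5, 2.3, -2.3]
width: 34.0
grasp_force: 40.0
```

>>> {"method": "send_rows", "body": {
  "steps": [
    {"jaw": 0.02, "tx": 0, "ty": 0.0007, "tz": -0.0005, "yaw": 0},
    {"jaw": 0.02, "tx": 0, "ty": 0.0007, "tz": -0.001, "yaw": 0},
    {"jaw": 0.02, "tx": 0, "ty": 0.0007, "tz": -0.001, "yaw": 0}
  ]
}}

```text
t: 10.2
ee_pos: [528.6, -137.6, 88.5]
tool_rot: [0.134, 0.991, -0.0, 0.0]
contact_force: [-0.9, 0.9, -2.1]
width: 34.3
grasp_force: 40.0
```

>>> {"method": "send_rows", "body": {
  "steps": [
    {"jaw": 0.02, "tx": 0, "ty": 0, "tz": -0.0007, "yaw": 0},
    {"jaw": 0.02, "tx": 0, "ty": 0, "tz": -0.0014, "yaw": 0},
    {"jaw": 0.02, "tx": 0, "ty": 0, "tz": -0.0014, "yaw": 0}
  ]
}}

```text
t: 10.58
ee_pos: [528.5, -137.5, 87.1]
tool_rot: [0.134, 0.991, -0.0, -0.0]
contact_force: [0.6, -0.5, -3.5]
width: 34.0
grasp_force: 40.0
```

>>> {"method": "send_rows", "body": {
  "steps": [
    {"jaw": 0.02, "tx": 0, "ty": 0, "tz": -0.0007, "yaw": 0},
    {"jaw": 0.02, "tx": 0, "ty": 0, "tz": -0.0014, "yaw": 0},
    {"jaw": 0.02, "tx": 0, "ty": 0, "tz": -0.0014, "yaw": 0}
  ]
}}

```text
t: 10.95
ee_pos: [528.4, -137.5, 85.7]
tool_rot: [0.134, 0.991, -0.0, -0.0]
contact_force: [-0.7, 0.8, -4.2]
width: 33.8
grasp_force: 40.0
```

>>> {"method": "send_rows", "body": {
  "steps": [
    {"jaw": 0.02, "tx": 0, "ty": 0, "tz": 0, "yaw": -0.06},
    {"jaw": 0.02, "tx": 0, "ty": 0, "tz": 0, "yaw": -0.12},
    {"jaw": 0.02, "tx": 0, "ty": 0, "tz": 0, "yaw": -0.12}
  ]
}}

```text
t: 11.32
ee_pos: [528.4, -137.4, 85.8]
tool_rot: [0.193, 0.981, -0.0, -0.0]
contact_force: [-0.9, 0.1, -2.1]
width: 34.2
grasp_force: 40.0
```

Run:
```python
from h import *
s=manip.sense(); print(s['t'],s['ee_pos'],R.from_quat(s['tool_rot']).as_euler('xyz')[2],s['contact_force'],s['torque'],s['width'])
```

```text
11.325 [ 528.44357952 -137.41670779   85.76354108] 2.7534016917064963 [-0.87861242  0.123418   -2.1441486 ] [-0.09132687  0.09752916  0.04751007] 34.191314243693455
```

>>> {"method": "send_rows", "body": {
  "steps": [
    {"jaw": 0.02, "tx": 0, "ty": 0, "tz": 0, "yaw": -0.06},
    {"jaw": 0.02, "tx": 0, "ty": 0, "tz": 0, "yaw": -0.1},
    {"jaw": 0.02, "tx": 0, "ty": 0, "tz": 0, "yaw": -0.1}
  ]
}}

```text
t: 11.7
ee_pos: [528.5, -137.4, 85.8]
tool_rot: [0.242, 0.97, -0.0, 0.0]
contact_force: [-0.1, -0.7, -3.0]
width: 34.0
grasp_force: 40.0
```

Run:
```python
from h import *
s=manip.sense(); print(s['t'],s['ee_pos'],R.from_quat(s['tool_rot']).as_euler('xyz')[2],s['contact_force'],s['torque'],s['width'])
```

```text
11.7 [ 528.5020664  -137.36295041   85.78106158] 2.6535284839623183 [-0.11785919 -0.66625434 -2.95043092] [-0.0277141   0.03313469 -0.00725647] 33.98276800743456
```

>>> {"method": "send_rows", "body": {
  "steps": [
    {"jaw": 0.02, "tx": 0, "ty": 0, "tz": 0, "yaw": -0.06},
    {"jaw": 0.02, "tx": 0, "ty": 0, "tz": 0, "yaw": -0.12},
    {"jaw": 0.02, "tx": 0, "ty": 0, "tz": 0, "yaw": -0.12}
  ]
}}

```text
t: 12.08
ee_pos: [528.5, -137.4, 85.8]
tool_rot: [0.299, 0.954, -0.0, -0.0]
contact_force: [0.6, -0.5, -3.0]
width: 34.4
grasp_force: 40.0
```

Run:
```python
from h import *
s=manip.sense(); print(s['t'],s['ee_pos'],R.from_quat(s['tool_rot']).as_euler('xyz')[2],s['contact_force'],s['torque'],s['width'])
```

```text
12.075 [ 528.45721568 -137.36159292   85.77679494] 2.5342669841601695 [ 0.59341933 -0.50651099 -2.96376151] [-0.10034858  0.10584613  0.03867944] 34.44346331214902
```

>>> {"method": "send_rows", "body": {
  "steps": [
    {"jaw": 0.02, "tx": 0, "ty": 0, "tz": -0.0007, "yaw": 0},
    {"jaw": 0.02, "tx": 0, "ty": 0, "tz": -0.0014, "yaw": 0},
    {"jaw": 0.02, "tx": 0, "ty": 0, "tz": -0.0014, "yaw": 0}
  ]
}}

```text
t: 12.45
ee_pos: [528.4, -137.4, 84.3]
tool_rot: [0.3, 0.954, -0.0, -0.0]
contact_force: [-1.9, -0.4, -2.7]
width: 34.2
grasp_force: 40.0
```

Run:
```python
from h import *
s=manip.sense(); print(s['t'],s['ee_pos'],R.from_quat(s['tool_rot']).as_euler('xyz')[2],s['contact_force'],s['torque'],s['width'])
a=snap('scene','g.png'); b=snap('wrist','g2.png')
u,v=proj('scene',[528,-138,90]).astype(int); u0,v0=u-35,v-35; p=a[v0:v0+60,u0:u0+70]
p=cv2.resize(p,(400,343),interpolation=cv2.INTER_CUBIC); q=cv2.resize(b[200:300,192:308],(398,343),interpolation=cv2.INTER_CUBIC)
cv2.imwrite('pics/g3.png',np.hstack([p,q])[:,:,::-1])
```

```text
12.45 [ 528.37125234 -137.40207516   84.3073277 ] 2.532967802892736 [-1.89432406 -0.38068616 -2.66653056] [-0.05307445  0.23823326 -0.01251364] 34.1569786574942
```

View pics/g3.png

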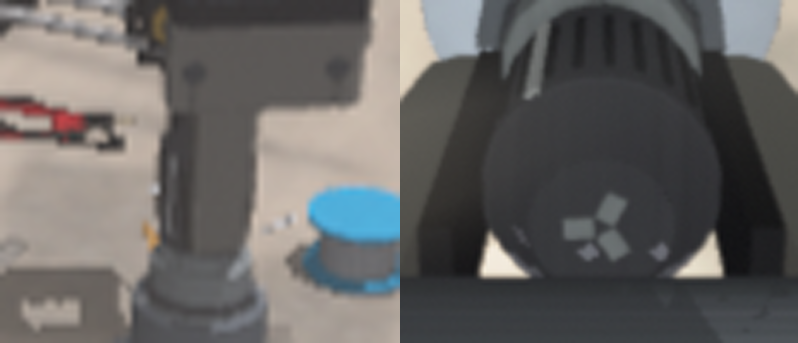

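Nothing resists down to 84 mm, and the tang turned freely through about 0.34 rad. That matches the play of a tang already in the slot, centred near 8°. I'm turning back to the middle and then pressing.

>>> {"method": "send_rows", "body": {
  "steps": [
    {"jaw": 0.02, "tx": 0, "ty": 0, "tz": 0, "yaw": 0.09},
    {"jaw": 0.02, "tx": 0, "ty": 0, "tz": 0, "yaw": 0.18},
    {"jaw": 0.02, "tx": 0, "ty": 0, "tz": -0.001, "yaw": 0.18},
    {"jaw": 0.02, "tx": 0, "ty": 0, "tz": -0.002, "yaw": 0.18},
    {"jaw": 0.02, "tx": 0, "ty": 0, "tz": -0.002, "yaw": 0.18}
  ],
  "squeeze": 50
}}

```text
t: 13.18
ee_pos: [528.3, -137.3, 82.2]
tool_rot: [0.213, 0.977, -0.0, -0.0]
contact_force: [-1.4, 0.2, -1.6]
width: 34.3
grasp_force: 50.0
```

Run:
```python
from h import *
s=manip.sense(); print(s['t'],s['ee_pos'],R.from_quat(s['tool_rot']).as_euler('xyz')[2],s['contact_force'],s['torque'],s['width'])
```

```text
13.175 [ 528.28450423 -137.34277862   82.20879143] 2.7119568082520096 [-1.41054713  0.22388431 -1.59501313] [-0.08843003  0.35753977  0.00073049] 34.29486506173585
```

>>> {"method": "send_rows", "body": {
  "steps": [
    {"jaw": 0.02, "tx": -0.0005, "ty": 0, "tz": -0.001, "yaw": 0},
    {"jaw": 0.02, "tx": -0.0005, "ty": 0, "tz": -0.002, "yaw": 0},
    {"jaw": 0.02, "tx": -0.0005, "ty": 0, "tz": -0.003, "yaw": 0},
    {"jaw": 0.02, "tx": -0.0005, "ty": 0, "tz": -0.003, "yaw": 0}
  ]
}}

```text
t: 13.68
ee_pos: [528.2, -137.4, 79.7]
tool_rot: [0.213, 0.977, 0.0, 0.0]
contact_force: [-1.5, -0.8, 1.7]
width: 34.5
grasp_force: 50.0
```

Run:
```python
from h import *
s=manip.sense(); print(s['t'],s['ee_pos'],R.from_quat(s['tool_rot']).as_euler('xyz')[2],s['contact_force'],s['torque'],s['width'])
```

```text
13.675 [ 528.24411929 -137.37326532   79.65770145] 2.7127067551690445 [-1.50460307 -0.78815712  1.65257131] [-0.07143486  0.47660317 -0.03921928] 34.54985087340417
```

>>> {"method": "send_rows", "body": {
  "steps": [
    {"jaw": 0.02, "tx": -0.0006, "ty": 0, "tz": -0.001, "yaw": 0},
    {"jaw": 0.02, "tx": -0.0006, "ty": 0, "tz": -0.002, "yaw": 0},
    {"jaw": 0.02, "tx": -0.0006, "ty": 0, "tz": -0.003, "yaw": 0},
    {"jaw": 0.02, "tx": -0.0006, "ty": 0, "tz": -0.0035, "yaw": 0},
    {"jaw": 0.02, "tx": -0.0006, "ty": 0, "tz": -0.0035, "yaw": 0}
  ],
  "squeeze": 60
}}

```text
t: 14.3
ee_pos: [528.3, -137.4, 77.0]
tool_rot: [0.213, 0.977, 0.0, 0.001]
contact_force: [-2.8, 0.6, 9.5]
width: 33.9
grasp_force: 60.0
```

>>> {"method": "send_rows", "body": {
  "steps": [
    {"jaw": 0.02, "tx": -0.0004, "ty": 0, "tz": -0.0005, "yaw": 0},
    {"jaw": 0.02, "tx": -0.0004, "ty": 0, "tz": -0.001, "yaw": 0},
    {"jaw": 0.02, "tx": -0.0004, "ty": 0, "tz": -0.001, "yaw": 0}
  ]
}}

```text
t: 14.68
ee_pos: [528.3, -137.5, 76.5]
tool_rot: [0.213, 0.977, 0.0, 0.001]
contact_force: [-3.5, -0.6, 13.3]
width: 34.5
grasp_force: 60.0
```

>>> {"method": "send_rows", "body": {
  "steps": [
    {"jaw": 0.02, "tx": 0, "ty": 0, "tz": -0.0005, "yaw": 0},
    {"jaw": 0.02, "tx": 0, "ty": 0, "tz": -0.001, "yaw": 0},
    {"jaw": 0.02, "tx": 0, "ty": 0, "tz": -0.001, "yaw": 0}
  ]
}}

```text
t: 15.05
ee_pos: [528.3, -137.5, 76.4]
tool_rot: [0.213, 0.977, 0.001, 0.001]
contact_force: [-7.0, 1.0, 20.7]
width: 33.8
grasp_force: 60.0
```

>>> {"method": "send_rows", "body": {
  "steps": [
    {"jaw": 0.02, "tx": -0.001, "ty": 0, "tz": -0.0005, "yaw": 0},
    {"jaw": 0.02, "tx": -0.001, "ty": 0, "tz": -0.001, "yaw": 0},
    {"jaw": 0.02, "tx": -0.001, "ty": 0, "tz": -0.001, "yaw": 0}
  ]
}}

```text
t: 15.42
ee_pos: [528.3, -137.5, 76.4]
tool_rot: [0.213, 0.977, 0.001, 0.002]
contact_force: [-6.4, 2.0, 28.2]
width: 34.0
grasp_force: 60.0
```

Run:
```python
from h import *
s=manip.sense(); print(s['t'],s['ee_pos'],R.from_quat(s['tool_rot']).as_matrix()[:,2],s['contact_force'],s['torque'],s['width'])
```

```text
15.425 [ 528.31587975 -137.47927552   76.39218783] [ 4.97116267e-03  7.18945860e-04 -9.99987385e-01] [-6.40043772  2.00876073 28.22789659] [0.41490402 1.57649247 0.00217956] 34.032866928120804
```

Firm stop at 76.4 mm with 28 N, which is where home should be. I'm relaxing, releasing and retreating.

>>> {"method": "send_rows", "body": {
  "steps": [
    {"jaw": 0.02, "tx": 0.001, "ty": 0, "tz": 0.0015, "yaw": 0},
    {"jaw": 0.02, "tx": 0.001, "ty": 0, "tz": 0.0025, "yaw": 0},
    {"jaw": 0.06, "tx": 0.001, "ty": 0, "tz": 0.0025, "yaw": 0},
    {"jaw": 0.08, "tx": 0.001, "ty": 0, "tz": 0.0025, "yaw": 0},
    {"jaw": 0.08, "tx": 0.001, "ty": 0, "tz": 0.0025, "yaw": 0},
    {"jaw": 0.08, "tx": 0.001, "ty": 0, "tz": 0.0025, "yaw": 0}
  ]
}}

```text
t: 16.18
ee_pos: [526.9, -137.3, 75.2]
tool_rot: [0.213, 0.977, -0.0, -0.0]
contact_force: [-0.3, 0.5, 0.1]
width: 72.0
grasp_force: 0.0
```

>>> {"method": "send_rows", "body": {
  "steps": [
    {"jaw": 0.08, "tx": 0, "ty": 0, "tz": 0.02, "yaw": 0},
    {"jaw": 0.08, "tx": 0, "ty": 0, "tz": 0.05, "yaw": 0},
    {"jaw": 0.08, "tx": 0, "ty": 0, "tz": 0.09, "yaw": 0},
    {"jaw": 0.08, "tx": 0, "ty": 0, "tz": 0.12, "yaw": 0},
    {"jaw": 0.08, "tx": -0.03, "ty": 0.04, "tz": 0.14, "yaw": 0},
    {"jaw": 0.08, "tx": -0.03, "ty": 0.04, "tz": 0.14, "yaw": 0},
    {"jaw": 0.08, "tx": -0.03, "ty": 0.04, "tz": 0.14, "yaw": 0}
  ]
}}

```text
t: 17.05
ee_pos: [497.2, -97.6, 215.4]
tool_rot: [0.213, 0.977, -0.0, 0.0]
contact_force: [0.3, -0.9, 0.3]
width: 79.3
grasp_force: 0.0
```

Run:
```python
from h import *
s=manip.sense(); print(s['t'],s['ee_pos'],s['contact_force'],s['width'])
a=snap('scene','i.png'); b=snap('wrist','i2.png')
for c in('scene','wrist'):
  for n in('chuck_mid','chuck_shoulder'):
    for x in manip.pinpoint(c,n)[:3]: print(c,n,round(x['score'],2),np.round(x['point'],1))
def crop(im,c,w):
  u,v=proj(c,[528,-138,85]).astype(int); u0,v0=max(0,u-w),max(0,v-w); return cv2.resize(im[v0:v0+2*w,u0:u0+2*w],(400,400),interpolation=cv2.INTER_CUBIC)
cv2.imwrite('pics/i3.png',np.hstack([crop(a,'scene',40),crop(b,'wrist',60)])[:,:,::-1])
```

```text
17.05 [497.21666626 -97.63528472 215.3613448 ] [ 0.26850838 -0.8974786   0.34679294] 79.28219486133308
scene chuck_mid 0.92 [427.3 121.4  66.3]
scene chuck_mid 0.82 [427.7 316.4  69.1]
scene chuck_mid 0.6 [ 530.  -135.5   94. ]
scene chuck_shoulder 0.83 [427.2 317.7  45.5]
scene chuck_shoulder 0.72 [420.2 116.6  40.9]
scene chuck_shoulder 0.63 [ 527.  -136.2   71.7]
wrist chuck_mid 0.77 [425.1 122.5  68.5]
wrist chuck_mid 0.63 [ 527.4 -138.1   89.6]
wrist chuck_shoulder 0.86 [ 527.4 -137.1   69.7]
wrist chuck_shoulder 0.67 [423.7 122.7  44.1]
```

View pics/i3.png

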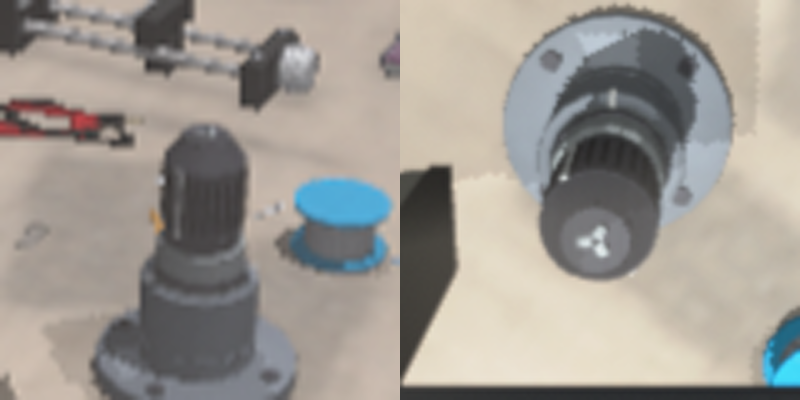

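The chuck stands upright and released, with its shoulder measured at z≈70 mm on the rim. It stopped hard at the predicted home height.

```bash
python3 -c "
from workcell import manip
print(manip.finish_job())"
```

```text
the job is handed in; nothing more can be done
None
```

The chuck is seated in the spindle: tang in the drive slot, shoulder down on the nose against a hard stop, upright and released; I handed the job in at about 17 s and touched nothing else.

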